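Unbolt and raise the draught-screen sash

TASK

The sliding glass sash of the sloping draught screen is bolted down over the compass turntable. With the fingertips only, push the bolt's upright tab outwards until the bolt is fully drawn, then push the sash up its slope from beneath its lip until the end of the lip is level with the brass marker on the side post, and leave it standing there, clear of the robot. Push gently, do not pinch or grip anything, and leave the marker, the turntable's knob and the loose things on the bench where they are.

Things in the scene. Friction and masses are not known exactly. Their poses are not given: they have to be found in the camera images.
- lip_under (a point): brass lip bar along the sash's bottom rail, 290 x 14 mm, standing 32 mm out. This point: middle of its underside (the face to push), 16 mm out from the rail. Axes: x up the 45 degree slope the sash slides on, leaning away from the robot; y along the lip to the robot's left; z square out of the slope. Flat rail face goes on 50 mm below the lip, ending 60 mm above the bench. Side posts beyond y = +-160 mm, faces at z = -10 mm
- lip_end (a point): centre of the 14 mm thick edge of the lip's right-hand end (-y), 7 mm above the underside, 145 mm from the lip's middle; axes as the lip's. It is to be brought level with the marker
- mark (a point): tip of the brass marker (block 20 x 24 x 12 mm with a 6 mm rod pointing at the sash) clamped on the right-hand post, 80 to 150 mm up the slope from the lip's start; axes as the lip's, so lip_end is level when its x in this frame is 0. The tip stands 4 mm beside the passing lip's end; it slides if knocked
- sash (a joint): travel of the sash up its slope, m: 0 shut, 0.17 at the upper stop. Counterweighted (a brass weight on a rod at the right side goes down as it rises), it stays wherever it is left; about 3 to 6 N moves it. The bolt bars it until drawn
- bolt_tab (a point): upright brass tab on the bolt at the left-hand post, a plate 26 (x) by 10 (y) by 55 mm (z), axes as the lip's. This point is its centre. Push its inner (-y) face; the bolt slides along +y, outwards. At its foot the 12 mm bolt bar runs inwards over the lip's upper side. Lip's outer edge: z = -13 mm from the centre; tab's top: +27 mm
- bolt (a joint): travel of the bolt, m: 0 to 0.006 at the start (over the lip), 0.040 fully drawn at its stop. It slides stiffly (about 2 N) and stays where it is left
- turn_knob (a joint): the brass knob of the turntable, 60 mm wide, 50 mm tall, on the bench to the right of the screen; rad, 0 at the start; leave alone
- sphere_left: painted iron sphere, 110 mm across on a 68 mm foot, 123 mm tall, on the bench left of the screen; origin under its foot; leave alone
- sphere_right: the like sphere right of the screen; leave alone
- reflector: copper lamp reflector, a bowl 124 mm across, 48 mm tall, in front of the screen at the right; origin under its centre; leave alone
- screwdriver: screwdriver lying in front of the screen at the left; origin under its middle; leave alone
- oil_can: steel can, 56 mm across, 110 mm tall, on the bench left of the screen; origin under its centre; leave alone

How it is judged:
On the way, in this order (a step that is already met when the one before it is completed fails the run):
1. the bolt is drawn (at least 34 of its 40 mm) while the sash is still down (value of joint bolt above 0.034 m and value of joint sash below 0.012 m), for 0.1 s.
2. the fingers push the sash up by its lip (value of joint sash above 0.03 m and contact force between the fingers and sash above 0.3 N), for 0.1 s.
At the end, for the whole second after the job is handed in: the lip's end is within 7 mm of the marker's level measured along the slope (the marker points at the lip's 14 mm edge), the sash at rest, the bolt drawn at least 34 mm (x of lip_end in the frame of mark between -0.007 and 0.007 m and velocity of joint sash between -0.005 and 0.005 m/s and value of joint bolt above 0.034 m); the robot touches nothing.
It fails at once if the sash or the bolt is pinched or forced (over 30 N from the fingers) (contact force between the fingers and sash above 30 N or contact force between the fingers and bolt above 30 N).
It fails at once if the marker is shifted (over 4 mm beyond the start) (distance of mark from where it was at the start of the episode above 0.004 m).
It fails at once if the turntable's knob is turned (over 0.2 rad) (value of joint turn_knob above 0.2 rad or value of joint turn_knob below -0.2 rad).
It fails at once if a loose thing on the bench is moved more than 25 mm (distance of any of sphere_left, sphere_right, reflector, screwdriver, oil_can from where it was at the start of the episode above 0.025 m).
It also fails if it takes over 51 s, if anything falls off the work surface, if the arm or the gripper's body presses on something with over 40 N, if the wrist force passes 120 N, or if a joint passes its speed limit or range.

ROBOT

A 7-joint arm with a two-finger parallel gripper is mounted at the origin on the work surface. World frame = base frame: x ahead of the robot, y to its left, z up, the work surface at z = 0. Lengths are in m, angles in rad, forces in N, time in s.
With the tool pointing down it reaches from about 0.425 to 0.8 m from the base axis. Payload 8.3 kg.
Tool frame: the origin (TCP) lies midway between the tips of the shut fingers; the grasp point (between the pads) lies 19 mm behind it; x points along the fingers, z is the direction in which the jaws open and shut, and the axes are right-handed (so a half turn about x gives the same grasp; the last joint's range is limited). The gripper opens to 85 mm and grips with 20 to 120 N. Pads are 22 mm wide; open, the fingers measure 114 mm over their backs; the gripper's body (76 mm by 85 mm) begins 54 mm behind the grasp point. The pads swing forward as they close: fully open they stand 13 mm farther back than shut.
Start: joints at [-1.273, 0.383, 0.016, 1.37, -0.006, 1.388, -0.046], TCP at [0.221, 0.585, 0.2] pointing down, gripper open.
Joint ranges: [-2.95, 2.95], [-0.25, 2.06], [-1.52, 1.56], [0.18, 2.33], [-1.44, 4.58], [0.02, 2.06], [-3.01, 3.01]. Speed limits (rad/s): [2.39, 2.39, 3.01, 3.01, 3.14, 3.14, 3.14].

INTERFACE

Orientations are given as a unit quaternion [w, x, y, z].
In Python, from cell import telemetry, vision, bot gives the robot as it stands.
- The arm moves only by the tool carry_out, never from a script. Its argument "targets" is a list of rows, each an object of numbers: "dx", "dy", "dz": the shift along the tool's x, y, z in m; "turn": the turn about the tool's x in rad. In form: [{"dx": .., "dy": .., "dz": .., "turn": ..}, ...]. A call has 1 to 20 rows; each row is the pose to reach, as a shift and turn from the pose commanded when the call began, along the tool's axes at that moment; what a row does not reach only later rows make up. A row lasts 1/12 s, in which the tool goes at most 41.7 mm and 7.16 degrees, less where a joint would pass 70% of its speed; a pose out of reach is approached as far as the arm can. A call with a gripper value outside its range is refused whole. "hand" is the gripper command: -1 is shut, 1 is fully open, values between are in proportion, set as the call begins (left out, the last holds). The fingers move at their own pace and stop on an object; "newtons" is the grip in N (left out, the last holds). Time passes only in rows, so rows that repeat a pose let the fingers close. It gives the time, the measured TCP pose, the force and the opening at its end, in the units of the state.
- telemetry.read_state(): the state, without advancing time (a new reading comes with each control period).
- vision.snapshot(name): name is "scene" or "top"; returns the picture (420x560x3 uint8, red, green, blue); there is no depth.
- vision.get_calibration(name): a dict with "K" (3x3 intrinsics, pixels), "k1" (the pictures are not rectified: a ray, as slopes to the right and down, at radius r is drawn at 1 + k1 r^2 times it, then the intrinsics apply), "R" (3x3) and "t" (3): a world point X has camera coordinates R X + t. Camera axes: x right, y down, z forward; pixel columns grow to the right and rows downward; lengths in m; the calibration is good to about 2 mm. A picture is of the moment at which its call begins. get_calibration takes no time and is no camera call.
- bot.finish_job(): hands the job in, once; it reports no verdict.
Trained networks look in the newest picture that a camera, given by its name, has taken for a name from the list of things; names that differ only in an ending like _2 or _b are one class to them, and where a whole thing is asked for, a point or a joint stands for the part that bears it (a point fixed in the world has none). Each returns a list of dicts, best first, with "p" (0 to 1); they miss things now and then, are a little off and sometimes report something else, mostly with a low value. They report only what shows in the picture. A call takes as long as a camera call.
- vision.regions_of(camera, target): "mask" (420x560 bool, what is visible of it).
- vision.pinpoint(camera, target): "point" ([x, y, z] in m, in the coordinates of the camera as it stood for that picture, good to about 4 mm: a listed point, or the origin of a listed thing).
The state is a dict: "clock": time; "joint_positions": joint angles; "dq": joint speeds; "effort": joint torques, N m; "position": TCP position; "tcp_rot": TCP orientation; "force": force on the tool from outside, world axes, zero at the start; "ft_torque": the same for the moment, N m; "width": finger opening in m.
Only numpy, scipy, OpenCV 4.12 (cv2) and the standard library are available. Lean on these libraries where they do the work, as an engineer would, in place of code of your own. Each camera call takes 0.05 s, during which the arm holds its last target. There are 200 camera calls.

## Working session

There is one attempt and no reset: what is moved stays moved. The work goes in short steps, Python scripts to look and compute and a tool call to move; the robot and the scene stay as the last step left them, time stands still between calls to the robot, and variables do not carry over. Pictures are saved under pics/ and viewed, about 8 in all and at most 12, crops included, and the job is handed in when it is done.

Besides the shell and the picture viewer there is one more tool, called after "Emit:" as a command line: name --argument value ..., lists and objects as JSON in quotes. carry_out: Moves the arm, as the interface text tells. Its arguments: {"type":"object","properties":{"targets":{"type":"array"},"hand":{"type":"number"},"newtons":{"type":"number"}},"required":["targets"]}

```bash
ls; mkdir -p pics; cat > h.py <<'E'
import numpy as np, cv2
from cell import telemetry, vision, bot
from scipy.spatial.transform import Rotation as Ro
def look(cam,name=None):
    im=vision.snapshot(cam)
    if name: cv2.imwrite(f'pics/{name}.png',im[:,:,::-1])
    return im
def pts(cam,t,n=2):
    c=vision.get_calibration(cam);R=np.array(c['R']);tt=np.array(c['t'])
    return [(round(d['p'],2),np.round(R.T@(np.array(d['point'])-tt),4)) for d in vision.pinpoint(cam,t)[:n]]
def proj(cam,X):
    c=vision.get_calibration(cam);x=np.array(c['R'])@X+np.array(c['t']);u=x[:2]/x[2];u=u*(1+c['k1']*(u@u));K=np.array(c['K'])
    return (K@[u[0],u[1],1])[:2]
def pose():
    s=telemetry.read_state();q=s['tcp_rot'];return np.array(s['position']),Ro.from_quat([q[1],q[2],q[3],q[0]]).as_matrix(),s
E
python3 - <<'E'
from h import *
p,R,s=pose();print(p,R.round(3),s['clock'],s['width'],s['force'])
for cam in('scene','top'):
    look(cam,cam+'0')
    c=vision.get_calibration(cam);print(cam,'campos',-np.array(c['R']).T@c['t'])
    for t in['lip_under','lip_end','mark','bolt_tab']+(['sphere_left','oil_can','screwdriver','reflector','turn_knob'] if cam=='top' else []):
        print(t,pts(cam,t))
E
```

```text
pics
[0.22044061 0.58421949 0.19925696] [[-0.001 -0.936  0.353]
 [-0.002  0.353  0.936]
 [-1.    -0.    -0.002]] 0.0 0.08548065061658755 [-0.41221264 -0.12996094  0.21726549]
scene campos [ 0.84153303 -0.58885784  1.15150078]
lip_under [(0.91, array([0.4822, 0.002 , 0.1183]))]
lip_end [(0.87, array([ 0.4796, -0.1479,  0.1192]))]
mark [(0.57, array([ 0.5661, -0.1583,  0.2043]))]
bolt_tab [(0.6, array([0.4937, 0.1779, 0.1563]))]
top campos [0.31687326 0.01444756 1.29844208]
lip_under [(0.66, array([0.4835, 0.0016, 0.1214]))]
lip_end [(0.96, array([ 0.4805, -0.1466,  0.1151]))]
mark [(0.51, array([ 0.5676, -0.1527,  0.2022]))]
bolt_tab [(0.66, array([0.4927, 0.1793, 0.1508]))]
sphere_left [(0.82, array([0.6317, 0.3394, 0.0064]))]
oil_can [(0.72, array([0.4931, 0.3567, 0.0007])), (0.6, array([ 0.4804, -0.1474,  0.1171]))]
screwdriver [(0.91, array([0.3637, 0.1793, 0.0005])), (0.45, array([ 0.3533, -0.1712, -0.0028]))]
reflector [(0.55, array([ 0.3527, -0.1711, -0.0029])), (0.51, array([0.4833, 0.0026, 0.1189]))]Traceback (most recent call last):
  File "<stdin>", line 7, in <module>
  File "h.py", line 10, in pts
    return [(round(d['p'],2),np.round(R.T@(np.array(d['point'])-tt),4)) for d in vision.pinpoint(cam,t)[:n]]
                                                                                 ~~~~~~~~~~~~~~~^^^^^^^
ValueError: it knows: bolt_tab, lip_end, lip_under, mark, oil_can, reflector, screwdriver, sphere_left, sphere_right
```

View pics/scene0.png

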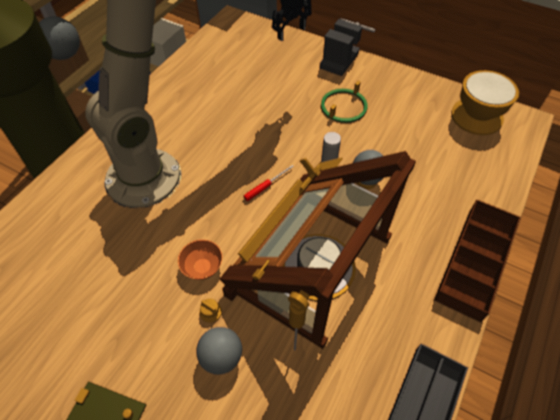

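View pics/top0.png

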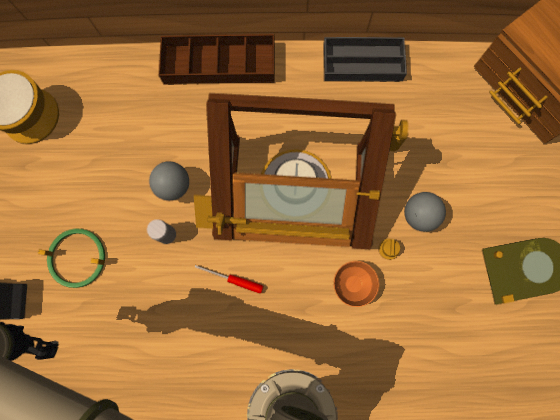

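The screen sits slightly yawed (about -0.05 rad). In the top view the tab is at (218,222), the lip runs from (225,222) to (350,235), and the marker is at (370,195). The required rise is about 0.122 m. I'll shut the fingers and move to just inside the tab, staying above it.

Emit:
carry_out --targets '[{"dx": -0.05, "dy": -0.405, "dz": -0.322, "turn": -0.31}, {"dx": -0.05, "dy": -0.405, "dz": -0.322, "turn": -0.31}, {"dx": -0.05, "dy": -0.405, "dz": -0.322, "turn": -0.31}, {"dx": -0.05, "dy": -0.405, "dz": -0.322, "turn": -0.31}, {"dx": -0.05, "dy": -0.405, "dz": -0.322, "turn": -0.31}, {"dx": -0.05, "dy": -0.405, "dz": -0.322, "turn": -0.31}, {"dx": -0.05, "dy": -0.405, "dz": -0.322, "turn": -0.31}, {"dx": -0.05, "dy": -0.405, "dz": -0.322, "turn": -0.31}, {"dx": -0.05, "dy": -0.405, "dz": -0.322, "turn": -0.31}, {"dx": -0.05, "dy": -0.405, "dz": -0.322, "turn": -0.31}, {"dx": -0.05, "dy": -0.405, "dz": -0.322, "turn": -0.31}, {"dx": -0.05, "dy": -0.405, "dz": -0.322, "turn": -0.31}, {"dx": -0.05, "dy": -0.405, "dz": -0.322, "turn": -0.31}, {"dx": -0.05, "dy": -0.405, "dz": -0.322, "turn": -0.31}, {"dx": -0.05, "dy": -0.405, "dz": -0.322, "turn": -0.31}, {"dx": -0.05, "dy": -0.405, "dz": -0.322, "turn": -0.31}, {"dx": -0.05, "dy": -0.405, "dz": -0.322, "turn": -0.31}, {"dx": -0.05, "dy": -0.405, "dz": -0.322, "turn": -0.31}]' --hand -1 --newtons 30

```text
clock: 2.2
position: [0.4852, 0.142, 0.2501]
tcp_rot: [0.512, -0.488, 0.512, 0.488]
force: [0.3, -0.6, 0.4]
width: 0.0001
```

```bash
python3 - <<'E'
from h import *
p,R,s=pose();print(p,R.round(3),s['clock'],s['width'],s['force'])
a=look('scene');b=look('top')
cv2.imwrite('pics/c1.png',np.vstack([cv2.resize(x,(560,300),interpolation=3) for x in (a[100:250,200:480],b[130:280,130:410])])[:,:,::-1])
for cam in('scene','top'):
    for t in['lip_under','lip_end','mark','bolt_tab']: print(cam,t,pts(cam,t,1))
E
```

```text
[0.48523147 0.14197632 0.25012598] [[-0.    -0.999  0.048]
 [ 0.     0.048  0.999]
 [-1.     0.     0.   ]] 2.2 9.863761934939177e-05 [ 0.26794269 -0.57349965  0.38061683]
scene lip_under [(0.86, array([0.4808, 0.0024, 0.118 ]))]
scene lip_end [(0.63, array([ 0.4791, -0.1508,  0.1168]))]
scene mark [(0.54, array([ 0.5673, -0.1575,  0.2067]))]
scene bolt_tab [(0.49, array([0.4944, 0.1753, 0.1562]))]
top lip_under [(0.57, array([0.4832, 0.0029, 0.1176]))]
top lip_end [(0.86, array([ 0.4792, -0.148 ,  0.1144]))]
top mark [(0.4, array([ 0.5675, -0.1509,  0.2007]))]
top bolt_tab []
```

View pics/c1.png

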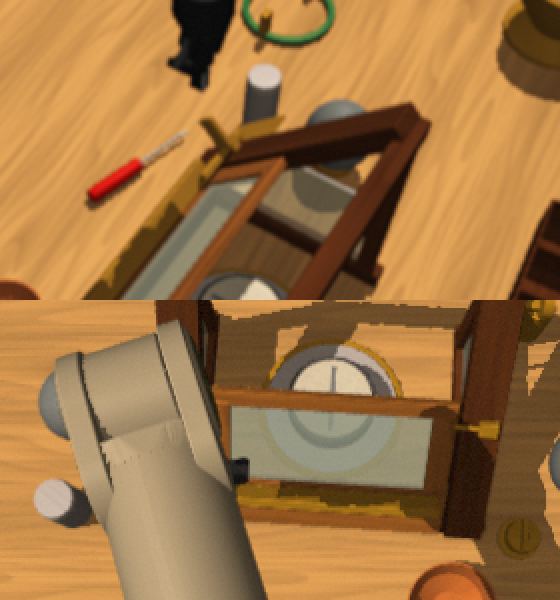

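The gripper is now above and inboard of the tab, which shows in the scene crop at (215,130). The path down is clear, so I'll descend and start a gentle push outwards.

Emit:
carry_out --targets '[{"dx": 0.03}, {"dx": 0.06}, {"dx": 0.08}, {"dx": 0.092}, {"dx": 0.092}, {"dx": 0.092}]'

```text
$.targets[0]: bad value
```

Emit:
carry_out --targets '[{"dz": 0.003}, {"dz": 0.006}, {"dz": 0.009}, {"dz": 0.012}, {"dz": 0.015}, {"dz": 0.018}, {"dz": 0.021}, {"dz": 0.024}, {"dz": 0.024}]'

```text
$.targets[0]: bad value
```

Emit:
carry_out --targets '[{"dx": 0.03, "dy": 0, "dz": 0, "turn": 0}, {"dx": 0.06, "dy": 0, "dz": 0, "turn": 0}, {"dx": 0.08, "dy": 0, "dz": 0, "turn": 0}, {"dx": 0.092, "dy": 0, "dz": 0, "turn": 0}, {"dx": 0.092, "dy": 0, "dz": 0, "turn": 0}, {"dx": 0.092, "dy": 0, "dz": 0, "turn": 0}]'

```text
clock: 3.2
position: [0.4856, 0.1404, 0.1582]
tcp_rot: [0.512, -0.487, 0.513, 0.487]
force: [0.0, -0.2, 1.3]
width: 0.0002
```

Emit:
carry_out --targets '[{"dx": 0, "dy": 0, "dz": 0.003, "turn": 0}, {"dx": 0, "dy": 0, "dz": 0.006, "turn": 0}, {"dx": 0, "dy": 0, "dz": 0.009, "turn": 0}, {"dx": 0, "dy": 0, "dz": 0.012, "turn": 0}, {"dx": 0, "dy": 0, "dz": 0.015, "turn": 0}, {"dx": 0, "dy": 0, "dz": 0.018, "turn": 0}, {"dx": 0, "dy": 0, "dz": 0.021, "turn": 0}, {"dx": 0, "dy": 0, "dz": 0.024, "turn": 0}, {"dx": 0, "dy": 0, "dz": 0.024, "turn": 0}]'

```text
clock: 3.95
position: [0.487, 0.1654, 0.1582]
tcp_rot: [0.512, -0.487, 0.512, 0.487]
force: [-0.8, 0.1, -0.2]
width: 0.0004
```

Emit:
carry_out --targets '[{"dx": 0, "dy": 0, "dz": 0.002, "turn": 0}, {"dx": 0, "dy": 0, "dz": 0.004, "turn": 0}, {"dx": 0, "dy": 0, "dz": 0.006, "turn": 0}, {"dx": 0, "dy": 0, "dz": 0.008, "turn": 0}, {"dx": 0, "dy": 0, "dz": 0.01, "turn": 0}]'

```text
clock: 4.37
position: [0.4876, 0.1747, 0.1583]
tcp_rot: [0.513, -0.487, 0.513, 0.487]
force: [-0.5, 0.4, -0.2]
width: 0.0001
```

```bash
python3 - <<'E'
from h import *
p,R,s=pose();print(p,s['clock'],s['force'],proj('scene',p))
a=look('scene')
cv2.imwrite('pics/c2.png',cv2.resize(a[110:230,240:400],(800,600),interpolation=3)[:,:,::-1])
print(pts('scene','bolt_tab'),pts('scene','lip_under'))
E
```

```text
[0.48757559 0.174686   0.15825629] 4.3667 [-0.50736995  0.36121029 -0.24869784] [304.19375819 165.80930989]
[(0.74, array([0.4945, 0.178 , 0.1613]))] [(0.6, array([0.4799, 0.001 , 0.1157])), (0.15, array([ 0.3511, -0.175 ,  0.0007]))]
```

View pics/c2.png

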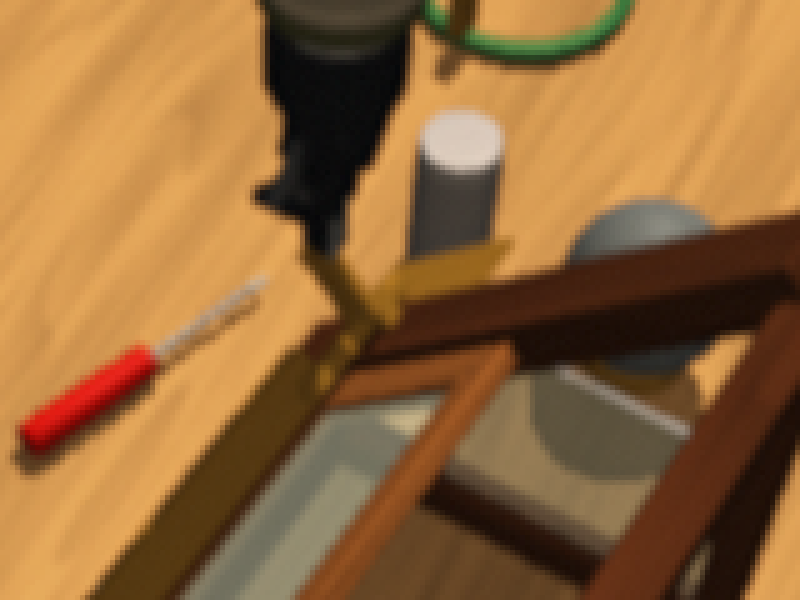

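```bash
python3 - <<'E'
from h import *
psi=-.05
a=np.array([np.cos(psi),np.sin(psi),1])/2**.5; n=np.array([-np.cos(psi),-np.sin(psi),1])/2**.5; y=np.array([-np.sin(psi),np.cos(psi),0])
c=np.array([.494,.1775,.155])
im=cv2.resize(cv2.imread('pics/c2.png'),(800,600))
def P(X): return tuple(int(v) for v in (proj('scene',X)-[240,110]+.5)*5)
def box(c,A,h,col):
    v=[c+A@(np.array([i,j,k])*h) for i in(-1,1) for j in(-1,1) for k in(-1,1)]
    for i in range(8):
        for b in(1,2,4):
            if not i&b: cv2.line(im,P(v[i]),P(v[i|b]),col,1)
box(c,np.c_[a,y,n],[.013,.005,.0275],(255,0,0))
p,R,s=pose(); box(p-R[:,0]*.03,R,[.03,.011,.0145],(0,255,0))
cv2.imwrite('pics/c3.png',im)
print(proj('scene',c))
E
```

```text
[306.60926361 166.74431917]
```

View pics/c3.png

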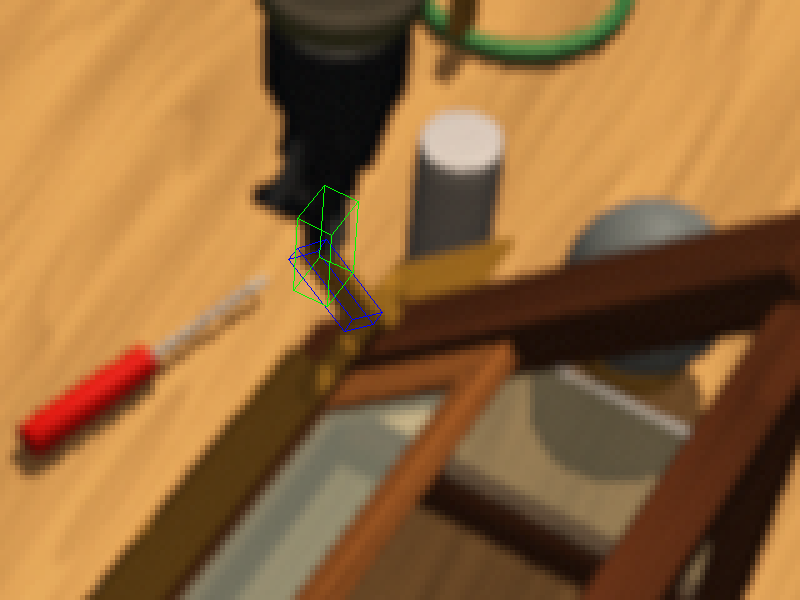

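```bash
python3 - <<'E'
from h import *
a=cv2.imread('pics/scene0.png'); b=look('scene')[:,:,::-1]
f=lambda x:cv2.resize(x[140:200,285:325],(400,600),interpolation=0)
cv2.imwrite('pics/c4.png',np.hstack([f(a),f(b)]))
E
```

```text
(no output)
```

View pics/c4.png

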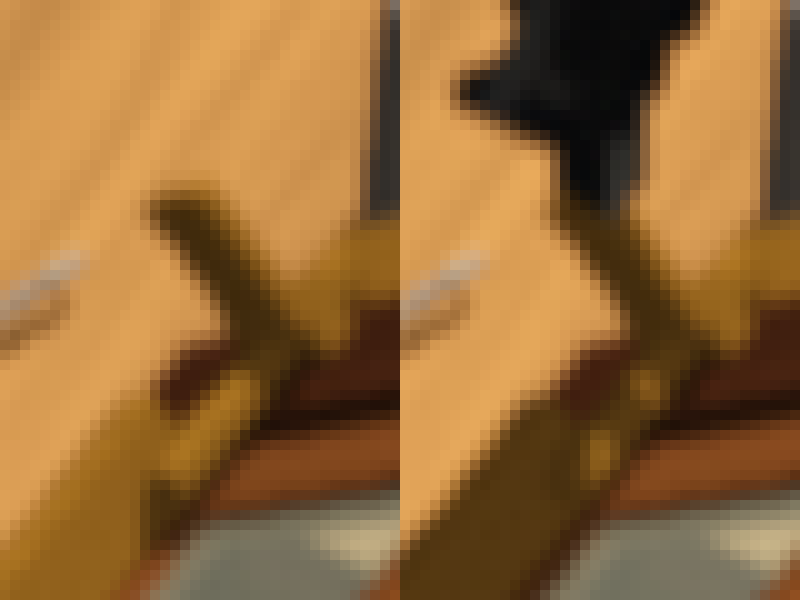

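```bash
python3 - <<'E'
from h import *
a=cv2.imread('pics/top0.png'); b=look('top')[:,:,::-1]
f=lambda x:cv2.resize(x[200:260,190:230],(400,600),interpolation=0)
cv2.imwrite('pics/c5.png',np.hstack([f(a),f(b)]))
p,R,s=pose();print(p,s['force'],s['ft_torque'],proj('top',p),proj('top',p+[0,0,.06]),proj('top',np.array([.494,.1775,.155])))
E
```

```text
[0.48759757 0.17436284 0.15827305] [-1.33150913  0.14343951  0.33068541] [ 0.00248723 -0.00210495  0.00824985] [222.46530298 227.13940619] [219.01493899 223.40042031] [221.45277312 224.81170069]
```

View pics/c5.png

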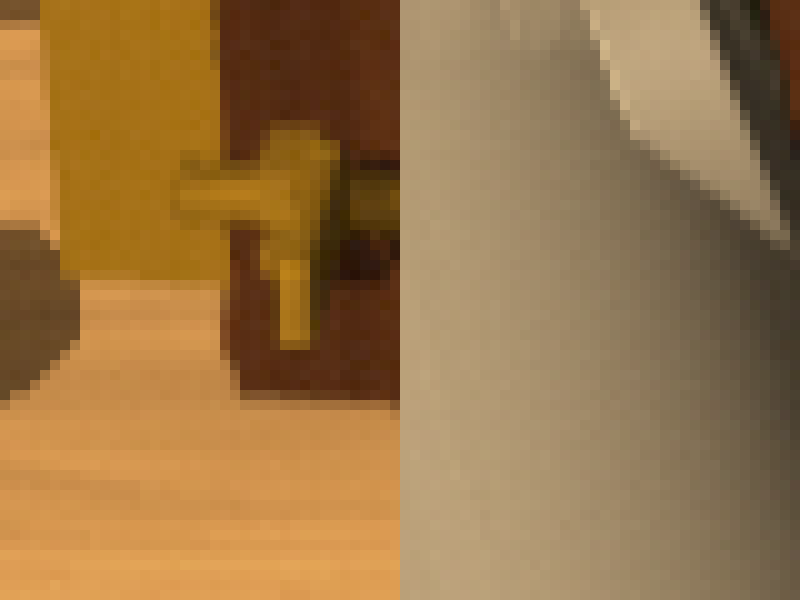

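The tab hasn't moved, yet the fingertip shows about 5 px above its predicted position, and the force is near zero. I'll raise the tool straight up and check the visible tip against the reported TCP.

Emit:
carry_out --targets '[{"dx": -0.03, "dy": 0, "dz": 0, "turn": 0}, {"dx": -0.06, "dy": 0, "dz": 0, "turn": 0}, {"dx": -0.06, "dy": 0, "dz": 0, "turn": 0}, {"dx": -0.06, "dy": 0, "dz": 0, "turn": 0}]'

```text
clock: 4.95
position: [0.4888, 0.1747, 0.2201]
tcp_rot: [0.514, -0.487, 0.511, 0.487]
force: [0.2, -0.3, -0.9]
width: 0.0001
```

```bash
python3 - <<'E'
from h import *
p,R,s=pose();print(p,s['force'],s['clock'],s['width'])
b=look('scene')[:,:,::-1].copy()
im=cv2.resize(b[100:200,260:340],(640,800),interpolation=0)[:600]
for k in range(0,61,10):
    u=(proj('scene',p+[0,0,k/1000])-[260,100]+.5)*8; cv2.circle(im,(int(u[0]),int(u[1])),3,(0,255,0) if k else (0,0,255),-1)
cv2.imwrite('pics/c6.png',im); print(pts('scene','bolt_tab'))
E
```

```text
[0.48876586 0.17470961 0.22010291] [ 0.17186295 -0.2615154  -0.87928188] 4.95 9.421163230982192e-05
[(0.55, array([0.4947, 0.1762, 0.1604]))]
```

View pics/c6.png

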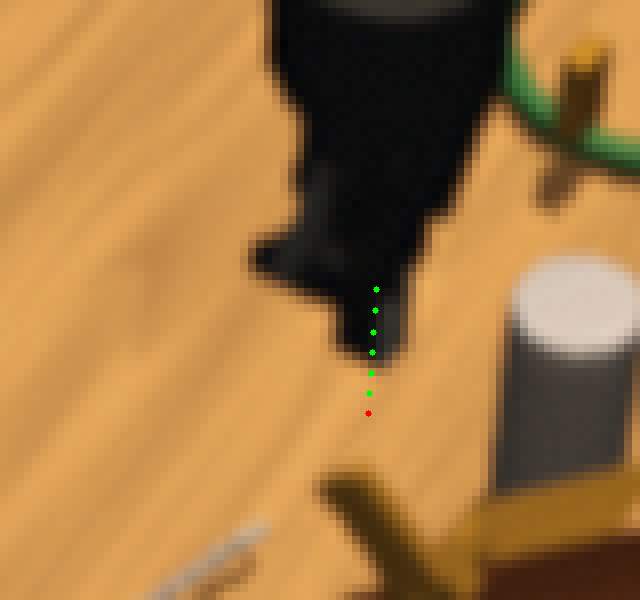

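```bash
python3 - <<'E'
from h import *
for c in('scene','top'):
    print(c,proj(c,np.zeros(3)),[proj(c,np.array([.221,.585,.2])+np.array([0,0,k])).round(1) for k in(0,.013,.04)], [proj(c,np.array(q)).round(1) for q in([.3637,.1793,0],[.4931,.3567,.11],[.4833,.145,.12])])
a=cv2.imread('pics/scene0.png')[0:60,250:330]; b=cv2.imread('pics/top0.png')[310:370,0:80]
cv2.imwrite('pics/c7.png',np.vstack([cv2.resize(a,(400,300),interpolation=0),cv2.resize(b,(400,300),interpolation=0)]))
E
```

```text
scene [143.09928612 176.83502244] [array([291.4,  45.8]), array([291.5,  42.4]), array([291.6,  35.2])] [array([268.5, 182.3]), array([332.3, 137.4]), array([297.5, 180.8])]
top [292.11782368 414.8436521 ] [array([ 47.4, 335.1]), array([ 44.6, 335.6]), array([ 38.7, 336.5])] [array([227.6, 279.3]), array([155.9, 227.9]), array([235.8, 231. ])]
```

View pics/c7.png

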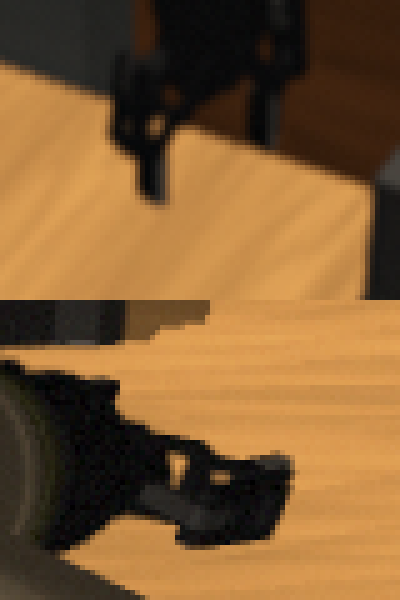

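The visible tip sits about 28 mm higher than the reported TCP, which matches the start picture. The real tips are short of the TCP, so I passed over the tab. I'll back off inboard and turn the jaws 90° so the knuckles stay clear, then go lower.

Emit:
carry_out --targets '[{"dx": 0, "dy": 0, "dz": -0.035, "turn": 0.12}, {"dx": 0, "dy": 0, "dz": -0.035, "turn": 0.24}, {"dx": 0, "dy": 0, "dz": -0.035, "turn": 0.36}, {"dx": 0, "dy": 0, "dz": -0.035, "turn": 0.48}, {"dx": 0, "dy": 0, "dz": -0.035, "turn": 0.6}, {"dx": 0, "dy": 0, "dz": -0.035, "turn": 0.72}, {"dx": 0, "dy": 0, "dz": -0.035, "turn": 0.84}, {"dx": 0, "dy": 0, "dz": -0.035, "turn": 0.96}, {"dx": 0, "dy": 0, "dz": -0.035, "turn": 1.08}, {"dx": 0, "dy": 0, "dz": -0.035, "turn": 1.2}, {"dx": 0, "dy": 0, "dz": -0.035, "turn": 1.32}, {"dx": 0, "dy": 0, "dz": -0.035, "turn": 1.44}, {"dx": 0, "dy": 0, "dz": -0.035, "turn": 1.571}, {"dx": 0, "dy": 0, "dz": -0.035, "turn": 1.571}, {"dx": 0, "dy": 0, "dz": -0.035, "turn": 1.571}]'

```text
clock: 6.3
position: [0.4852, 0.1394, 0.2172]
tcp_rot: [0.706, 0.016, 0.708, -0.017]
force: [0.6, -0.4, 0.3]
width: 0.0001
```

Emit:
carry_out --targets '[{"dx": 0.03, "dy": 0, "dz": 0, "turn": 0}, {"dx": 0.055, "dy": 0, "dz": 0, "turn": 0}, {"dx": 0.062, "dy": 0, "dz": 0, "turn": 0}, {"dx": 0.069, "dy": 0, "dz": 0, "turn": 0}, {"dx": 0.075, "dy": 0, "dz": 0, "turn": 0}, {"dx": 0.08, "dy": 0, "dz": 0, "turn": 0}, {"dx": 0.085, "dy": 0, "dz": 0, "turn": 0}, {"dx": 0.085, "dy": 0, "dz": 0, "turn": 0}]'

```text
clock: 6.97
position: [0.4857, 0.1395, 0.1329]
tcp_rot: [0.707, 0.018, 0.707, -0.018]
force: [-0.8, 0.5, 1.6]
width: -0.0001
```

Emit:
carry_out --targets '[{"dx": 0, "dy": 0.003, "dz": 0, "turn": 0}, {"dx": 0, "dy": 0.006, "dz": 0, "turn": 0}, {"dx": 0, "dy": 0.009, "dz": 0, "turn": 0}, {"dx": 0, "dy": 0.012, "dz": 0, "turn": 0}, {"dx": 0, "dy": 0.015, "dz": 0, "turn": 0}, {"dx": 0, "dy": 0.018, "dz": 0, "turn": 0}, {"dx": 0, "dy": 0.021, "dz": 0, "turn": 0}, {"dx": 0, "dy": 0.024, "dz": 0, "turn": 0}, {"dx": 0, "dy": 0.027, "dz": 0, "turn": 0}, {"dx": 0, "dy": 0.03, "dz": 0, "turn": 0}]'

```text
clock: 7.8
position: [0.4874, 0.1693, 0.1333]
tcp_rot: [0.707, 0.018, 0.707, -0.018]
force: [0.3, -1.5, 0.3]
width: 0.0002
```

```bash
python3 - <<'E'
from h import *
p,R,s=pose();print(p,s['force'],s['clock'],s['ft_torque'])
a=cv2.imread('pics/scene0.png'); b=look('scene')[:,:,::-1]
f=lambda x:cv2.resize(x[140:200,285:325],(400,600),interpolation=0)
cv2.imwrite('pics/c8.png',np.hstack([f(a),f(b)]))
print(pts('scene','bolt_tab'))
E
```

```text
[0.48739638 0.16925964 0.13326555] [ 0.338651   -1.52510631  0.28020966] 7.8 [-0.45600075  0.04647313 -0.00337561]
[(0.76, array([0.4951, 0.1824, 0.1569]))]
```

View pics/c8.png

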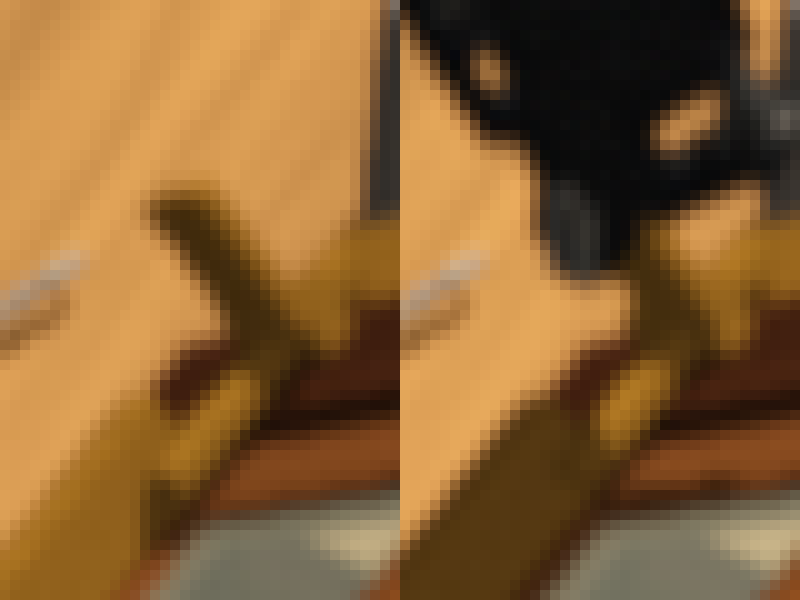

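The fingers are on the tab now: the force is -1.5 N in y, and the bar's end has shifted from (190,470) to (610-400,440). I'll carry on outwards.

Emit:
carry_out --targets '[{"dx": 0, "dy": 0.002, "dz": 0, "turn": 0}, {"dx": 0, "dy": 0.004, "dz": 0, "turn": 0}, {"dx": 0, "dy": 0.006, "dz": 0, "turn": 0}, {"dx": 0, "dy": 0.008, "dz": 0, "turn": 0}, {"dx": 0, "dy": 0.01, "dz": 0, "turn": 0}, {"dx": 0, "dy": 0.012, "dz": 0, "turn": 0}, {"dx": 0, "dy": 0.014, "dz": 0, "turn": 0}, {"dx": 0, "dy": 0.016, "dz": 0, "turn": 0}, {"dx": 0, "dy": 0.018, "dz": 0, "turn": 0}, {"dx": 0, "dy": 0.02, "dz": 0, "turn": 0}, {"dx": 0, "dy": 0.022, "dz": 0, "turn": 0}]'

```text
clock: 8.82
position: [0.4885, 0.1916, 0.1333]
tcp_rot: [0.707, 0.018, 0.707, -0.018]
force: [0.7, -3.0, 0.1]
width: 0.0
```

Emit:
carry_out --targets '[{"dx": 0, "dy": 0.001, "dz": 0, "turn": 0}, {"dx": 0, "dy": 0.002, "dz": 0, "turn": 0}, {"dx": 0, "dy": 0.003, "dz": 0, "turn": 0}]'

```text
clock: 9.07
position: [0.4886, 0.1945, 0.1333]
tcp_rot: [0.707, 0.018, 0.707, -0.018]
force: [1.7, -1.4, 0.1]
width: -0.0001
```

Emit:
carry_out --targets '[{"dx": 0, "dy": 0.001, "dz": 0, "turn": 0}, {"dx": 0, "dy": 0.002, "dz": 0, "turn": 0}]'

```text
clock: 9.23
position: [0.4888, 0.1965, 0.1333]
tcp_rot: [0.707, 0.018, 0.707, -0.018]
force: [1.0, -1.8, 0.5]
width: -0.0001
```

Emit:
carry_out --targets '[{"dx": 0, "dy": 0.001, "dz": 0, "turn": 0}, {"dx": 0, "dy": 0.002, "dz": 0, "turn": 0}]'

```text
clock: 9.4
position: [0.4888, 0.1985, 0.1333]
tcp_rot: [0.707, 0.018, 0.707, -0.018]
force: [1.3, -3.2, 0.9]
width: 0.0
```

Emit:
carry_out --targets '[{"dx": 0, "dy": 0.001, "dz": 0, "turn": 0}, {"dx": 0, "dy": 0.002, "dz": 0, "turn": 0}]'

```text
clock: 9.57
position: [0.4889, 0.2006, 0.1333]
tcp_rot: [0.707, 0.018, 0.707, -0.018]
force: [1.8, -2.5, 1.1]
width: -0.0002
```

Emit:
carry_out --targets '[{"dx": 0, "dy": 0.001, "dz": 0, "turn": 0}]'

```text
clock: 9.65
position: [0.489, 0.2013, 0.1333]
tcp_rot: [0.707, 0.018, 0.707, -0.018]
force: [1.2, -7.2, 0.3]
width: -0.0002
```

Emit:
carry_out --targets '[{"dx": 0, "dy": 0.001, "dz": 0, "turn": 0}]'

```text
clock: 9.73
position: [0.489, 0.2014, 0.1332]
tcp_rot: [0.707, 0.018, 0.707, -0.019]
force: [-0.6, -8.7, 3.4]
width: -0.0001
```

The stop has been reached: the force rose to 8.7 N and the tool stalled after about 37 mm. I'll back off, lift, turn back and go to the front of the lip's middle.

Emit:
carry_out --targets '[{"dx": 0, "dy": -0.01, "dz": 0, "turn": 0}, {"dx": 0, "dy": -0.02, "dz": 0, "turn": 0}, {"dx": -0.03, "dy": -0.02, "dz": 0, "turn": 0}, {"dx": -0.06, "dy": -0.02, "dz": 0, "turn": 0}, {"dx": -0.09, "dy": -0.02, "dz": 0, "turn": 0}, {"dx": -0.09, "dy": -0.02, "dz": 0, "turn": 0}]'

```text
clock: 10.23
position: [0.4904, 0.1828, 0.2294]
tcp_rot: [0.709, 0.02, 0.704, -0.016]
force: [0.9, 0.6, 0.1]
width: -0.0003
```

Emit:
carry_out --targets '[{"dx": 0, "dy": -0.015, "dz": -0.004, "turn": -0.12}, {"dx": 0, "dy": -0.03, "dz": -0.008, "turn": -0.24}, {"dx": 0, "dy": -0.045, "dz": -0.012, "turn": -0.36}, {"dx": 0, "dy": -0.06, "dz": -0.016, "turn": -0.48}, {"dx": 0, "dy": -0.075, "dz": -0.02, "turn": -0.6}, {"dx": 0, "dy": -0.09, "dz": -0.024, "turn": -0.72}, {"dx": 0, "dy": -0.105, "dz": -0.028, "turn": -0.84}, {"dx": 0, "dy": -0.12, "dz": -0.032, "turn": -0.96}, {"dx": 0, "dy": -0.135, "dz": -0.036, "turn": -1.08}, {"dx": 0, "dy": -0.15, "dz": -0.04, "turn": -1.2}, {"dx": 0, "dy": -0.165, "dz": -0.044, "turn": -1.32}, {"dx": 0, "dy": -0.181, "dz": -0.047, "turn": -1.44}, {"dx": 0, "dy": -0.181, "dz": -0.05, "turn": -1.571}, {"dx": 0, "dy": -0.181, "dz": -0.05, "turn": -1.571}, {"dx": 0, "dy": -0.181, "dz": -0.05, "turn": -1.571}]'

```text
clock: 11.48
position: [0.4286, 0.0043, 0.2232]
tcp_rot: [0.514, -0.486, 0.513, 0.487]
force: [0.4, 1.0, 0.5]
width: 0.0001
```

```bash
python3 - <<'E'
from h import *
p,R,s=pose();print(p,R.round(3),s['force'],s['clock'])
for c in('scene','top'):
    look(c,c+'_b'); print([(t,pts(c,t,1)) for t in('bolt_tab','lip_end','mark')])
E
```

```text
[0.42855135 0.00434982 0.22321133] [[ 0.    -0.999  0.054]
 [ 0.001  0.054  0.999]
 [-1.     0.     0.001]] [0.41033575 0.95070233 0.4975673 ] 11.4833
[('bolt_tab', [(0.5, array([0.4978, 0.2149, 0.1562]))]), ('lip_end', [(0.76, array([ 0.4786, -0.146 ,  0.1193]))]), ('mark', [(0.59, array([ 0.5675, -0.1577,  0.2068]))])]
[('bolt_tab', [(0.82, array([0.4966, 0.217 , 0.1499]))]), ('lip_end', [(0.84, array([ 0.4808, -0.1458,  0.1176]))]), ('mark', [(0.45, array([ 0.567 , -0.1501,  0.2012]))])]
```

The networks now put the tab at y≈0.216, about 38 mm further out, so the bolt is drawn. Next I'll descend in front of the lip and close in slowly.

Emit:
carry_out --targets '[{"dx": 0.03, "dy": 0, "dz": 0, "turn": 0}, {"dx": 0.06, "dy": 0, "dz": 0, "turn": 0}, {"dx": 0.09, "dy": 0, "dz": 0, "turn": 0}, {"dx": 0.115, "dy": 0, "dz": 0, "turn": 0}, {"dx": 0.13, "dy": 0, "dz": 0, "turn": 0}, {"dx": 0.136, "dy": 0, "dz": 0, "turn": 0}, {"dx": 0.136, "dy": 0, "dz": 0, "turn": 0}]'

```text
clock: 12.47
position: [0.4279, 0.0041, 0.0862]
tcp_rot: [0.512, -0.487, 0.514, 0.487]
force: [0.0, 0.4, 0.9]
width: -0.0003
```

Emit:
carry_out --targets '[{"dx": 0, "dy": -0.004, "dz": 0, "turn": 0}, {"dx": 0, "dy": -0.008, "dz": 0, "turn": 0}, {"dx": 0, "dy": -0.012, "dz": 0, "turn": 0}, {"dx": 0, "dy": -0.016, "dz": 0, "turn": 0}, {"dx": 0, "dy": -0.019, "dz": 0, "turn": 0}, {"dx": 0, "dy": -0.022, "dz": 0, "turn": 0}]'

```text
clock: 12.97
position: [0.4515, 0.0032, 0.0876]
tcp_rot: [0.513, -0.487, 0.512, 0.487]
force: [0.6, 1.1, -0.1]
width: 0.0002
```

Emit:
carry_out --targets '[{"dx": 0, "dy": -0.0015, "dz": 0, "turn": 0}, {"dx": 0, "dy": -0.003, "dz": 0, "turn": 0}, {"dx": 0, "dy": -0.0045, "dz": 0, "turn": 0}]'

```text
clock: 13.22
position: [0.4553, 0.0029, 0.0872]
tcp_rot: [0.512, -0.487, 0.513, 0.487]
force: [0.0, 0.3, -0.0]
width: -0.0004
```

Emit:
carry_out --targets '[{"dx": 0, "dy": -0.0015, "dz": 0, "turn": 0}, {"dx": 0, "dy": -0.003, "dz": 0, "turn": 0}]'

```text
clock: 13.38
position: [0.4583, 0.0028, 0.0873]
tcp_rot: [0.512, -0.487, 0.513, 0.487]
force: [0.0, -0.1, -0.3]
width: -0.0001
```

Emit:
carry_out --targets '[{"dx": 0, "dy": -0.0015, "dz": 0, "turn": 0}, {"dx": 0, "dy": -0.003, "dz": 0, "turn": 0}]'

```text
clock: 13.55
position: [0.4609, 0.0026, 0.0872]
tcp_rot: [0.512, -0.487, 0.513, 0.487]
force: [-6.9, 0.5, 4.2]
width: 0.0003
```

Emit:
carry_out --targets '[{"dx": 0, "dy": -0.001, "dz": 0, "turn": 0}, {"dx": 0, "dy": -0.002, "dz": 0, "turn": 0}]'

```text
clock: 13.72
position: [0.4609, 0.0026, 0.0868]
tcp_rot: [0.511, -0.486, 0.514, 0.489]
force: [-14.4, 0.9, 11.8]
width: -0.0001
```

The reaction is along the slope's normal: (-14, +12) N. I'll ease off and then try moving along the slope.

Emit:
carry_out --targets '[{"dx": 0, "dy": 0.0015, "dz": 0, "turn": 0}, {"dx": 0, "dy": 0.0025, "dz": 0, "turn": 0}]'

```text
clock: 13.88
position: [0.4605, 0.0027, 0.0871]
tcp_rot: [0.512, -0.487, 0.513, 0.487]
force: [-0.3, 0.7, -0.2]
width: 0.0005
```

Emit:
carry_out --targets '[{"dx": -0.0015, "dy": -0.0015, "dz": 0, "turn": 0}, {"dx": -0.003, "dy": -0.003, "dz": 0, "turn": 0}, {"dx": -0.0045, "dy": -0.0045, "dz": 0, "turn": 0}]'

```text
clock: 14.13
position: [0.4644, 0.0024, 0.0913]
tcp_rot: [0.512, -0.487, 0.513, 0.488]
force: [-5.2, 0.3, -1.1]
width: -0.0006
```

```bash
python3 - <<'E'
from h import *
p,R,s=pose();print(p,s['force'],s['ft_torque'],s['clock'])
b=look('scene')[:,:,::-1].copy()
x,y=proj('scene',p).astype(int); x0,y0=x-40,y-50
im=cv2.resize(b[y0:y0+75,x0:x0+100],(800,600),interpolation=0)
for k in range(0,61,10):
    u=(proj('scene',p+[0,0,k/1000])-[x0,y0]+.5)*8; cv2.circle(im,(int(u[0]),int(u[1])),3,(0,255,0) if k else (0,0,255),-1)
cv2.imwrite('pics/c9.png',im)
E
```

```text
[0.46437218 0.00235765 0.09133253] [-5.16267724  0.26803691 -1.05651571] [-0.00309115  1.08664604 -0.066964  ] 14.1333
```

View pics/c9.png

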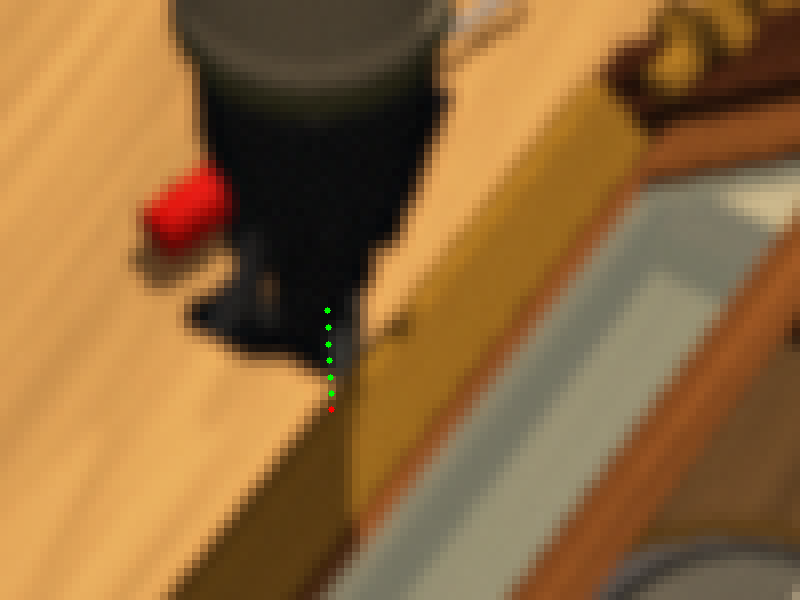

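The fingertip is now under the lip's edge, near (335,370), with about 4.4 N along the slope. I'll keep pushing along the slope and measure the sash.

Emit:
carry_out --targets '[{"dx": -0.002, "dy": -0.002, "dz": 0, "turn": 0}, {"dx": -0.004, "dy": -0.004, "dz": 0, "turn": 0}, {"dx": -0.006, "dy": -0.006, "dz": 0, "turn": 0}, {"dx": -0.008, "dy": -0.008, "dz": 0, "turn": 0}, {"dx": -0.01, "dy": -0.01, "dz": 0, "turn": 0}, {"dx": -0.012, "dy": -0.012, "dz": 0, "turn": 0}]'

```text
clock: 14.68
position: [0.4767, 0.0015, 0.1036]
tcp_rot: [0.512, -0.487, 0.513, 0.487]
force: [-6.4, -0.6, -1.7]
width: -0.0001
```

```bash
cat > m.py <<'E'
from h import *
p,R,s=pose();print(p,s['force'],s['clock'])
a=np.array([.9987,-.052,1])/2**.5; g=[]
for c in('scene','top'):
    look(c); d={t:pts(c,t,1) for t in('lip_end','mark','lip_under')}; print(c,d)
    if d['lip_end'] and d['mark']: print('gap up slope',round(float(a@(d['mark'][0][1]-d['lip_end'][0][1])),4))
E
python3 m.py
```

```text
[0.47666268 0.00153493 0.10358645] [-6.40535769 -0.58228488 -1.71405536] 14.6833
scene {'lip_end': [(0.84, array([ 0.4946, -0.1468,  0.1334]))], 'mark': [(0.68, array([ 0.5673, -0.1557,  0.2052]))], 'lip_under': [(0.81, array([4.93e-01, 3.00e-04, 1.34e-01]))]}
gap up slope 0.1024
top {'lip_end': [(0.81, array([ 0.4978, -0.1474,  0.1316]))], 'mark': [(0.47, array([ 0.5672, -0.1489,  0.202 ]))], 'lip_under': []}
gap up slope 0.0988
```

The sash follows the fingers, with about 100 mm of the gap remaining. I'll push another 60 mm.

Emit:
carry_out --targets '[{"dx": -0.0025, "dy": -0.0025, "dz": 0, "turn": 0}, {"dx": -0.005, "dy": -0.005, "dz": 0, "turn": 0}, {"dx": -0.0075, "dy": -0.0075, "dz": 0, "turn": 0}, {"dx": -0.01, "dy": -0.01, "dz": 0, "turn": 0}, {"dx": -0.0125, "dy": -0.0125, "dz": 0, "turn": 0}, {"dx": -0.015, "dy": -0.015, "dz": 0, "turn": 0}, {"dx": -0.0175, "dy": -0.0175, "dz": 0, "turn": 0}, {"dx": -0.02, "dy": -0.02, "dz": 0, "turn": 0}, {"dx": -0.0225, "dy": -0.0225, "dz": 0, "turn": 0}, {"dx": -0.025, "dy": -0.025, "dz": 0, "turn": 0}, {"dx": -0.0275, "dy": -0.0275, "dz": 0, "turn": 0}, {"dx": -0.03, "dy": -0.03, "dz": 0, "turn": 0}, {"dx": -0.0325, "dy": -0.0325, "dz": 0, "turn": 0}, {"dx": -0.035, "dy": -0.035, "dz": 0, "turn": 0}, {"dx": -0.0375, "dy": -0.0375, "dz": 0, "turn": 0}, {"dx": -0.04, "dy": -0.04, "dz": 0, "turn": 0}, {"dx": -0.042, "dy": -0.042, "dz": 0, "turn": 0}]'

```text
clock: 16.5
position: [0.5188, -0.0013, 0.1458]
tcp_rot: [0.512, -0.487, 0.513, 0.487]
force: [-6.2, -1.7, 0.2]
width: 0.0
```

```bash
python3 m.py
```

```text
[ 0.51875364 -0.00125332  0.1457575 ] [-6.17576389 -1.74716063  0.23946514] 16.5
scene {'lip_end': [(0.69, array([ 0.537 , -0.1505,  0.1789]))], 'mark': [(0.57, array([ 0.5685, -0.1566,  0.204 ]))], 'lip_under': [(0.84, array([ 0.5398, -0.0058,  0.1774]))]}
gap up slope 0.0402
top {'lip_end': [(0.6, array([ 0.5388, -0.1509,  0.1746]))], 'mark': [(0.7, array([ 0.5642, -0.1522,  0.1981]))], 'lip_under': [(0.54, array([0.6303, 0.3403, 0.0037]))]}
gap up slope 0.0346
```

Emit:
carry_out --targets '[{"dx": -0.0025, "dy": -0.0025, "dz": 0, "turn": 0}, {"dx": -0.005, "dy": -0.005, "dz": 0, "turn": 0}, {"dx": -0.0075, "dy": -0.0075, "dz": 0, "turn": 0}, {"dx": -0.01, "dy": -0.01, "dz": 0, "turn": 0}, {"dx": -0.0125, "dy": -0.0125, "dz": 0, "turn": 0}, {"dx": -0.015, "dy": -0.015, "dz": 0, "turn": 0}, {"dx": -0.0175, "dy": -0.0175, "dz": 0, "turn": 0}, {"dx": -0.02, "dy": -0.02, "dz": 0, "turn": 0}]'

```text
clock: 17.57
position: [0.5386, -0.0026, 0.1657]
tcp_rot: [0.512, -0.487, 0.514, 0.487]
force: [-6.1, -2.7, 0.1]
width: 0.0002
```

```bash
sed -i 's/^for c in.*/for c in("scene","top")*3:/; s/; print(c,d)//' m.py; python3 m.py
```

```text
[ 0.5385856  -0.00258709  0.16565463] [-6.14112403 -2.7106584   0.1454338 ] 17.5667
gap up slope 0.0114
gap up slope 0.0096
gap up slope 0.0118
gap up slope 0.0106
gap up slope 0.011
```

Emit:
carry_out --targets '[{"dx": -0.0015, "dy": -0.0015, "dz": 0, "turn": 0}, {"dx": -0.003, "dy": -0.003, "dz": 0, "turn": 0}, {"dx": -0.0045, "dy": -0.0045, "dz": 0, "turn": 0}, {"dx": -0.006, "dy": -0.006, "dz": 0, "turn": 0}, {"dx": -0.0075, "dy": -0.0075, "dz": 0, "turn": 0}, {"dx": -0.0075, "dy": -0.0075, "dz": 0, "turn": 0}]'

```text
clock: 19.27
position: [0.5465, -0.003, 0.1735]
tcp_rot: [0.512, -0.487, 0.513, 0.487]
force: [-5.4, -2.5, 1.9]
width: -0.0001
```

```bash
python3 m.py; python3 - <<'E'
from h import *
f=[]
a=np.array([.9987,-.052,1])/2**.5
for c,(x,y) in(('scene',(0,0)),('top',(0,0))):
    b=look(c); x,y=proj(c,np.array([.567,-.15,.204])).astype(int)
    f.append(cv2.resize(b[y-25:y+25,x-20:x+20],(400,500),interpolation=0))
cv2.imwrite('pics/c10.png',np.hstack(f)[:,:,::-1])
E
```

```text
[ 0.54651171 -0.00303365  0.17346637] [-5.36552911 -2.51963692  1.86157873] 19.2667
gap up slope 0.0032
gap up slope -0.0069
gap up slope 0.0018
gap up slope -0.0006
gap up slope 0.0023
gap up slope -0.0019
```

View pics/c10.png

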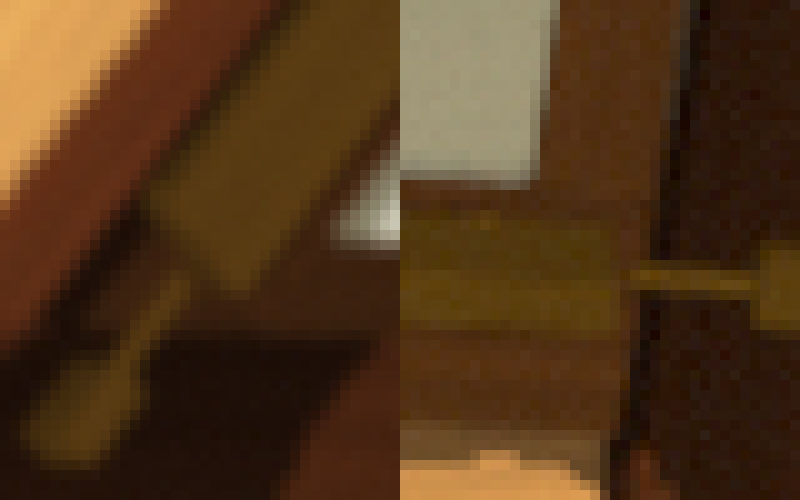

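The marker's rod meets the middle of the lip's end edge in both views (rod at (185,275) and (640,275)), and the mean gap is about 0. I'll withdraw straight back.

Emit:
carry_out --targets '[{"dx": 0.001, "dy": 0.003, "dz": 0, "turn": 0}, {"dx": 0.002, "dy": 0.008, "dz": 0, "turn": 0}, {"dx": 0.002, "dy": 0.02, "dz": 0, "turn": 0}, {"dx": 0.002, "dy": 0.04, "dz": 0, "turn": 0}, {"dx": 0.002, "dy": 0.06, "dz": 0, "turn": 0}, {"dx": 0.0, "dy": 0.08, "dz": 0, "turn": 0}, {"dx": 0.0, "dy": 0.08, "dz": 0, "turn": 0}, {"dx": 0.0, "dy": 0.08, "dz": 0, "turn": 0}]'

```text
clock: 21.23
position: [0.467, 0.0029, 0.174]
tcp_rot: [0.513, -0.488, 0.511, 0.487]
force: [1.2, 0.2, 0.9]
width: 0.0001
```

```bash
python3 m.py; python3 -c "
from h import *
look('top');print(pts('top','bolt_tab',1))
for t in('reflector','screwdriver','oil_can','sphere_left'):print(t,pts('top',t,1))"
```

```text
[0.46695579 0.00293383 0.17404194] [1.2069047  0.22366855 0.87653527] 21.2333
gap up slope 0.0022
gap up slope 0.0005
gap up slope 0.0052
gap up slope 0.003
gap up slope 0.0029
gap up slope 0.0027
[(0.54, array([0.4997, 0.2156, 0.154 ]))]
reflector [(0.71, array([ 0.3531, -0.1731, -0.0018]))]
screwdriver [(0.59, array([ 0.3653,  0.1753, -0.001 ]))]
oil_can [(0.9, array([ 4.930e-01,  3.564e-01, -1.000e-04]))]
sphere_left [(0.82, array([0.6324, 0.3377, 0.0019]))]
```

```bash
python3 -c "
from h import *
print(bot.finish_job())"
```

```text
the job is handed in; nothing more can be done
None
```

The bolt is drawn, the sash is up at the brass marker and the fingers are withdrawn; I handed the job in at about 22 s on the robot's clock. The hand-in reports no verdict.

- **Bolt:** I pushed the tab outwards with the shut fingertips until it met its stop. The force rose to about 9 N there, and the tab had moved about 38 mm.
- **Sash:** I pushed it up from under its lip at about 5–6 N. After I withdrew, the cameras put the lip's end 0.5–5 mm below the marker's level, about 3 mm on average; the tolerance is 7 mm. Both close-ups, taken just before I let go, show the marker's rod meeting the middle of the lip's end.
- **Loose things:** The reflector, screwdriver, oil can and left sphere were found within about 4 mm of where they started. I didn't check the right sphere or the turntable's knob afterwards, but the arm never went near them.

**What went wrong or disagreed:**
- My first pass at the bolt went over the tab without touching it. The real fingertips showed about 28 mm higher in the pictures than the reported tool point, so I lowered the tool and repeated it.
- My first touch on the lip pressed square to the slope with up to about 19 N. I eased off and pushed along the slope instead.
- With the sash in place, before I withdrew, single readings of the gap to the marker scattered from -7 to +3 mm, so I relied on the average and the close-ups.

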